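# Tip the washed stir bars from the leaning beaker into the steel pot

## Robot

A 7-joint arm with a two-finger parallel gripper is mounted at the origin on the work surface. World frame = base frame: x ahead of the robot, y to its left, z up, the work surface at z = 0. Lengths are in m, angles in rad, forces in N, time in s.
With the tool pointing down it reaches from about 0.4 to 0.875 m from the base axis. Payload 19.3 kg.
Tool frame: the origin (TCP) lies on the centre line of the jaws, within the pads' length; the fingertips stand 14 mm ahead of it and the grasp point (between the pads) lies 5 mm behind it; z points along the fingers, y is the line along which they close (so a half turn about z gives the same grasp; the last joint's range is limited). The gripper opens to 85 mm and grips with 20 to 120 N. Pads are 22 mm wide; open, the fingers measure 114 mm over their backs; the gripper's body (76 mm by 85 mm) begins 54 mm behind the grasp point. The pads swing forward as they close: fully open they stand 13 mm farther back than shut.
Start: joints at [-1.365, 0.521, -0.036, 1.599, 0.021, 1.021, -0.113], TCP at [0.17, 0.601, 0.245] pointing down, gripper open.
Joint ranges: [-2.91, 2.91], [-0.3, 2.13], [-1.5, 1.42], [0.17, 2.43], [-1.26, 4.41], [0.16, 1.93], [-2.52, 2.52]. Speed limits (rad/s): [1.89, 1.89, 2.39, 2.39, 3.01, 3.01, 3.01].

## Interface

Orientations are given as [roll, pitch, yaw] about the fixed x, y, z axes, in that order (R = Rz(yaw) Ry(pitch) Rx(roll)).
In Python, from workcell import bot, grab_frame, regions_of gives the robot as it stands. The module is installed in compiled form; this text tells all that it offers.
- The arm moves only by the tool play_rows, never from a script. Its argument "plan" is a list of rows, each a list of 3 entries, a list of its own where there are three numbers: the shift along the tool's x, y, z in units of 2.5 cm (1.0 is 2.5 cm), then the turn, a rotation vector about the tool's x, y, z in units of 0.15 rad (1.0 is 0.15 rad), then the closure, from -1 (fully open) to 1 (shut). In form: [[[tx, ty, tz], [rx, ry, rz], jaw], ...]. A call has 1 to 20 rows; each row shifts and turns the commanded pose from where the row before left it, along the tool's axes as they then stand; what a row does not reach is not made up. A row lasts 1/8 s, in which the tool goes at most 62.5 mm and 10.7 degrees, less where a joint would pass 70% of its speed; a pose out of reach is approached as far as the arm can. A call with a number of a shift or a turn outside -1 to 1 is refused whole. A call with a gripper value outside its range is refused whole. The fingers move at their own pace and stop on an object; "newtons" is the grip in N (left out, the last holds). Time passes only in rows, so rows that do not move let the fingers close. It gives the time, the measured TCP pose, the force, the opening and the grip force at its end, in the units of the state.
- bot.observe(): the state, without advancing time (a new reading comes with each control period).
- grab_frame(name): name is "scene" or "top" or "wrist"; returns a dict with "pixels" (420x560x3 uint8, red, green, blue), "depth" (420x560 float32, m along the optical axis (not along the pixel's ray), 0 where there is no reading), "camera_matrix" (3x3 intrinsics, pixels), "distortion" ([k1, k2, p1, p2, k3] as OpenCV has them; the pictures are not rectified), "R" (3x3) and "t" (3): a world point X has camera coordinates R X + t. Camera axes: x right, y down, z forward; pixel columns grow to the right and rows downward; lengths in m; the calibration is good to about 2 mm. A picture is of the moment at which its call begins.
- bot.job_done(): hands the job in; it is judged then, once.
Trained networks look in the newest picture that a camera, given by its name, has taken for a name from the list of things; names that differ only in an ending like _2 or _b are one class to them, and where a whole thing is asked for, a point or a joint stands for the part that bears it (a point fixed in the world has none). Each returns a list of dicts, best first, with "p" (0 to 1); they miss things now and then, are a little off and sometimes report something else, mostly with a low value. They report only what shows in the picture. A call takes as long as a camera call. They do not tell look-alikes from the thing itself.
- regions_of(thing, camera): "mask" (420x560 bool, what is visible of it) and "box" ([left, top, right, bottom] in pixels, round what is visible of it).
The state is a dict: "clock": time; "qpos": joint angles; "qd": joint speeds; "joint_efforts": joint torques, N m; "position": TCP position; "tool_rot": TCP orientation; "force": force on the tool from outside, world axes, zero at the start; "moment": the same for the moment, N m; "grip_width": finger opening in m; "finger_force": force on a finger pad.
Only numpy, scipy, OpenCV 4.12 (cv2) and the standard library are available. Lean on these libraries where they do the work, as an engineer would, in place of code of your own. Each camera call takes 0.05 s, during which the arm holds its last target. There are 200 camera calls.

## Task

The washed stir bars are in the white beaker that leans in the slanted wooden stand: put them away in the steel pot. Take the lid off the pot and lay it flat on the bench, knob up, without dropping it; then lift the beaker out with the stir bars still in it, pour all six into the pot and put the empty beaker back in the stand the way it lay. Leave the pot standing where it is and do not push the other things on the bench about.

Things in the scene. Friction and masses are not known exactly. Their poses are not given: they have to be found in the camera images.
- stand: Plywood stand, fixed to the bench; base 150 x 100 mm, origin at the bench under its middle, z up. A V-shaped trough, open above, rises towards the stand's +x, 50 deg from vertical (40 deg above level), with a ledge at its low end. The trough is 46 mm wide, narrower than the beaker, so both sides of the beaker are free. The seated beaker's highest point is 155 mm above the bench.
- seat_foot (a point): Point of the stand where the centre of the beaker's underside lies when it is seated (stand frame -45, 0, 62 mm).
- seat_mouth (a point): Point of the stand where the centre of the beaker's mouth lies when it is seated (110 mm from seat_foot along the trough; stand frame 39, 0, 133 mm).
- cup: White plastic beaker, a straight open cylinder 60 mm across outside, 54 mm inside, 110 mm long, 3 mm wall, 5 mm floor, about 90 g; origin at the centre of its underside, its z axis along the beaker to the mouth. At the start it leans in the stand with six stir bars standing side by side in its lower half.
- cup_mouth (a point): Centre of the beaker's mouth (110 mm up its z axis).
- pot: Round steel pot, 136 mm across outside, 128 mm inside, 80 mm high, floor 5 mm, 0.8 kg, standing loose on the bench; origin at the centre of its underside, z up.
- pot_mouth (a point): Centre of the pot's mouth, 80 mm above its underside.
- lid: Steel lid lying loosely on the pot: plug 114 mm across and 6 mm deep below a flange 140 mm across and 5 mm thick, and on top a black knob 26 mm across from 19 to 45 mm above the origin. Origin at the centre of the plug's underside, z up; 150 g.
- bar0: Large magnetic stir bar: a smooth black pill shape 16 mm thick and 40 mm long, 14 g; origin at its middle, z along it.
- bar1: Large magnetic stir bar: a smooth black pill shape 16 mm thick and 40 mm long, 14 g; origin at its middle, z along it.
- bar2: Large magnetic stir bar: a smooth black pill shape 16 mm thick and 40 mm long, 14 g; origin at its middle, z along it.
- bar3: Large magnetic stir bar: a smooth black pill shape 16 mm thick and 40 mm long, 14 g; origin at its middle, z along it.
- bar4: Large magnetic stir bar: a smooth black pill shape 16 mm thick and 40 mm long, 14 g; origin at its middle, z along it.
- bar5: Large magnetic stir bar: a smooth black pill shape 16 mm thick and 40 mm long, 14 g; origin at its middle, z along it.
- wash_bottle: Bystander: clear wash bottle, 62 mm across, 165 mm high, red cap; origin at its underside.
- reagent_bottle: Bystander: amber glass bottle, 66 mm across, 130 mm high; origin at its underside.
- slide_box: Bystander: wooden box 100 x 80 x 35 mm high; origin at its underside.
- mug: Bystander: low blue mug, 84 mm across, 45 mm high, handle reaching 35 mm out towards its +y; origin at its underside.
- brush: Bystander: brush 170 mm long lying along its x axis; origin at its underside near the middle.
Things that resemble listed ones, but are neither listed nor needed, are in the scene too. There is more than one size of the stand; the job needs the middle-sized.

How it is judged:
By the outcome, as a careful person would: the job done as asked, in the order asked, and still so for the second after the job is handed in, with the robot touching nothing.
It also fails if it takes over 72 s, if anything falls off the work surface, if the arm or the gripper's body presses on something with over 40 N, if the wrist force passes 120 N, or if a joint passes its speed limit or range.

## Working session

There is one attempt and no reset: what is moved stays moved. The work goes in short steps, Python scripts to look and compute and a tool call to move; the robot and the scene stay as the last step left them, time stands still between calls to the robot, and variables do not carry over. Pictures are saved under pics/ and viewed, at most 10 in all, crops included, and the job is handed in when it is done.

Besides the shell and the picture viewer there is one more tool, called after "Emit:" by a JSON object that holds its "name" and its "arguments", one argument or row to a line. play_rows: Moves the arm, as the interface text tells. Its arguments: {"type":"object","properties":{"plan":{"type":"array"},"newtons":{"type":"number"}},"required":["plan"]}

```bash
mkdir -p pics
cat > h.py <<'E'
import numpy as np, cv2
from scipy.spatial.transform import Rotation as Ro
from workcell import bot, grab_frame, regions_of
def cloud(f):
    K=f["camera_matrix"];D=np.array(f["distortion"],float);d=f["depth"];h,w=d.shape
    u,v=np.meshgrid(np.arange(w),np.arange(h))
    n=cv2.undistortPointsIter(np.stack([u,v],-1).reshape(-1,1,2).astype(np.float64),K,D,None,None,(3,50,1e-9)).reshape(h,w,2)
    P=np.dstack([n[...,0]*d,n[...,1]*d,d])
    X=(P-f["t"])@f["R"]; X[d==0]=np.nan
    return X
def save(f,n): cv2.imwrite("pics/"+n,f["pixels"][...,::-1])
E
python3 - <<'E'
from h import *
print(bot.observe())
for c in ["scene","top"]:
    f=grab_frame(c);X=cloud(f);np.save(c+".npy",X);save(f,c+".png")
    for t in ["stand","cup","pot","lid","bar0","wash_bottle","reagent_bottle","slide_box","mug","brush"]:
        for r in regions_of(t,c):
            p=X[r["mask"]];
            print(c,t,round(r["p"],2),r["box"],np.round(np.nanmedian(p,0),3),np.round(np.nanpercentile(p,2,axis=0),3),np.round(np.nanpercentile(p,98,axis=0),3))
E
```

```text
{'clock': 0.0, 'qpos': array([-1.36518472,  0.52202218, -0.03629298,  1.59999672,  0.02119793,
        1.02111891, -0.11278653]), 'qd': array([ 6.35686016e-04,  7.68653937e-04, -9.19696854e-05,  3.83996774e-04,
       -1.20800267e-03,  2.27780706e-04,  9.61746141e-04]), 'joint_efforts': array([ 1.02288239e-03, -9.27113271e+01,  1.98077068e+00, -3.69916248e+01,
        1.79238390e-02,  8.47980904e-03, -5.36359096e-06]), 'position': array([0.17017019, 0.60105025, 0.24472507]), 'tool_rot': array([-3.14043652e+00,  9.89210619e-05,  2.86575347e+00]), 'force': array([-0.29080395, -0.32055451, -0.21255609]), 'moment': array([ 0.04071932, -0.01180651, -0.0410284 ]), 'finger_force': 0.0, 'grip_width': 0.08543498574108915}
scene stand 0.95 [293.4, 175.3, 359.6, 232.9] [0.538 0.187 0.014] [0.473 0.138 0.005] [0.577 0.276 0.097]
scene stand 0.79 [241.0, 112.9, 321.7, 180.3] [0.295 0.226 0.042] [0.202 0.133 0.001] [0.363 0.332 0.141]
scene cup 0.83 [307.5, 166.2, 350.7, 200.5] [0.537 0.211 0.109] [0.484 0.165 0.056] [0.557 0.276 0.152]
scene pot 0.84 [162.7, 291.9, 220.8, 325.0] [ 0.626 -0.234  0
[... 2469 characters left out ...]
.665 0.114 0.001] [0.734 0.172 0.168]
top reagent_bottle 0.81 [339.1, 143.2, 367.1, 172.7] [ 0.675 -0.137  0.091] [ 0.654 -0.169  0.013] [ 0.712 -0.111  0.133]
top slide_box 0.87 [287.2, 143.1, 320.3, 185.5] [ 0.67  -0.002  0.035] [ 0.622 -0.046 -0.   ] [0.723 0.038 0.04 ]
top mug 0.81 [124.7, 229.4, 169.5, 262.1] [0.438 0.411 0.009] [0.401 0.363 0.   ] [0.476 0.462 0.048]
top mug 0.58 [193.2, 195.0, 251.2, 242.7] [0.496 0.19  0.013] [0.464 0.141 0.006] [0.576 0.288 0.094]
top brush 0.58 [286.8, 215.4, 303.5, 275.2] [ 0.428 -0.004  0.018] [ 0.365 -0.022  0.001] [0.525 0.016 0.024]
top brush 0.46 [337.9, 143.2, 364.4, 173.9] [ 0.675 -0.137  0.09 ] [ 0.654 -0.171  0.008] [ 0.714 -0.111  0.133]
```

Run:
```python
from h import *
a=cv2.imread("pics/top.png");cv2.imwrite("pics/topc.png",cv2.resize(a[110:350,110:430],(800,600),interpolation=3))
a=cv2.imread("pics/scene.png");cv2.imwrite("pics/sc.png",cv2.resize(a[100:350,130:430],(720,600),interpolation=3))
```

```text
(no output)
```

View pics/topc.png

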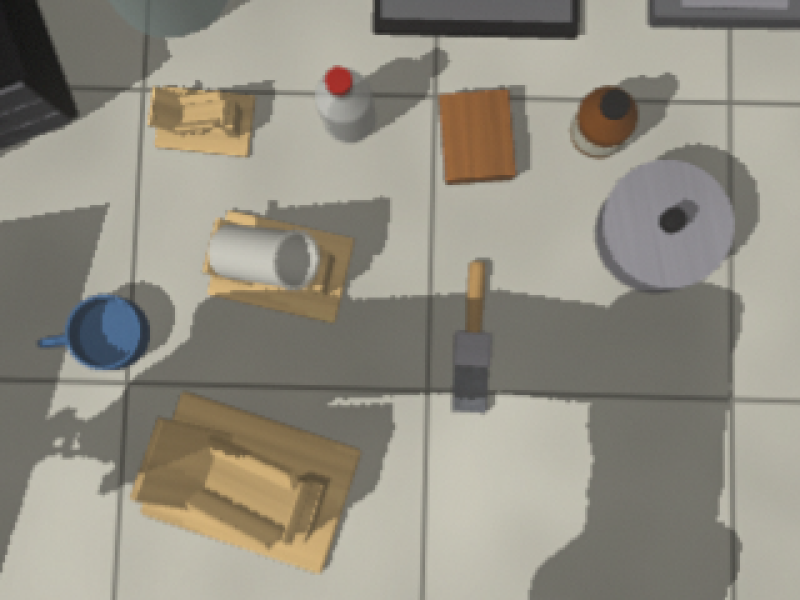

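View pics/sc.png

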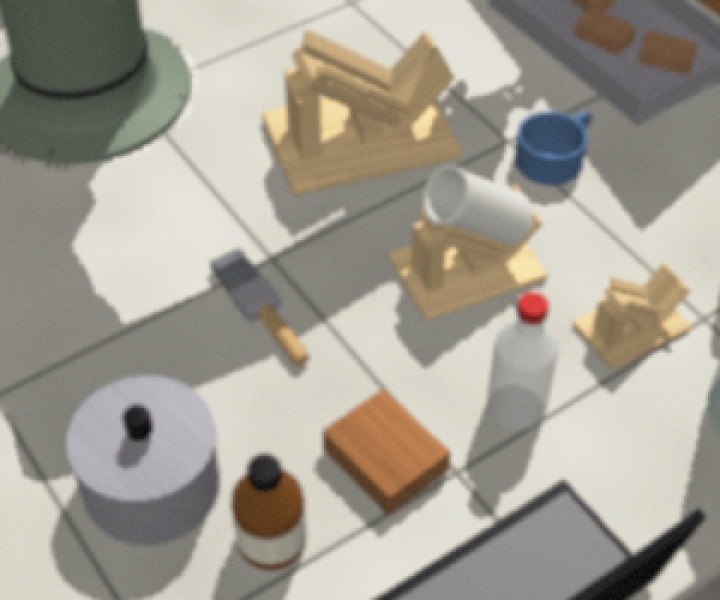

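The top crop shows three stands: the small one (200,120) and the large one (245,480) are both empty, and the middle one at (280,265) holds the white beaker, mouth to the right. The lidded pot is at (668,222), and the other bystanders are seen too. The stand and beaker to use are at (280,265). Next I'll fit the geometry.

```bash
cat > fit.py <<'E'
from h import *
from scipy.optimize import least_squares
S={c:grab_frame(c) for c in ["scene","top"]}
C={c:cloud(S[c]) for c in S}
def best(t,c,near):
    for r in regions_of(t,c):
        p=C[c][r["mask"]];p=p[~np.isnan(p).any(1)]
        if np.linalg.norm(np.median(p,0)[:2]-near)<.05: return r,p
    return None,np.zeros((0,3))
def circ(p):
    (x,y),r=cv2.minEnclosingCircle(p[:,:2].astype(np.float32)); return np.round([x,y,r],4)
for c in C:
    _,p=best("lid",c,(.567,-.207))
    if len(p):
        fl=p[(p[:,2]>.078)&(p[:,2]<.092)];kn=p[p[:,2]>.112]
        print(c,"flange",circ(fl),np.median(fl,0),"knob",circ(kn),np.median(kn,0),kn[:,2].max())
# cup
pts={c:best("cup",c,(.53,.212))[1] for c in C}
for name,p in [("scene",pts["scene"]),("top",pts["top"]),("both",np.vstack(list(pts.values())))]:
    # outer cylinder, axis at 40deg elevation, unknown yaw, r=.03
    def res(q):
        x,y,z,yaw,el=q;u=np.array([np.cos(el)*np.cos(yaw),np.cos(el)*np.sin(yaw),np.sin(el)])
        d=p-np.array([x,y,z]);s=d@u;r=np.linalg.norm(d-np.outer(s,u),axis=1)
        return np.minimum(abs(r-.03),abs(r-.027)+.0)
    o=least_squares(res,[.525,.22,.095,-1.7,np.radians(40)],loss="soft_l1",f_scale=.002)
    x,y,z,yaw,el=o.x;u=np.array([np.cos(el)*np.cos(yaw),np.cos(el)*np.sin(yaw),np.sin(el)])
    s=(p-o.x[:3])@u; m=o.x[:3]+u*np.percentile(s,99.5)
    print(name,len(p),"yaw",np.degrees(yaw),"el",np.degrees(el),"mouth",m,"foot",m-.11*u,"smin",s.min()-np.percentile(s,99.5), np.median(res(o.x)))
# stand base
for c in C:
    X=C[c].reshape(-1,3);X=X[~np.isnan(X).any(1)]
    _,p=best("stand",c,(.52,.19)); b=p[(p[:,2]>.003)&(p[:,2]<.02)]
    if len(b): print(c,"base",cv2.minAreaRect(b[:,:2].astype(np.float32)*1000),np.median(b[:,2]))
X=C["top"].reshape(-1,3)
for xy in [(.42,-.33),(.40,-.36),(.45,-.35)]:
    q=X[np.hypot(X[:,0]-xy[0],X[:,1]-xy[1])<.11];print(xy,len(q),np.nanmax(q[:,2]),np.nanmin(q[:,2]))
E
python3 fit.py
```

```text
scene flange [ 0.568  -0.2086  0.072 ] [ 0.573451   -0.21156238  0.08551809] knob [ 0.5681 -0.2082  0.0145] [ 0.56999919 -0.20941517  0.11901415] 0.12331056404434444
top flange [ 0.5679 -0.2093  0.0708] [ 0.56664515 -0.20866675  0.08511249] knob [ 0.5673 -0.2068  0.0124] [ 0.56800564 -0.2066801   0.11816845] 0.12324339806323266
scene 979 yaw -100.903087972716 el 40.1912453649087 mouth [0.51349333 0.17938676 0.1342405 ] foot [0.52938717 0.26189834 0.06325299] smin -0.15034407079905404 0.0007801776711068575
top 869 yaw -99.86975553327089 el 40.084461133116235 mouth [0.51331405 0.18158175 0.13476214] foot [0.52773993 0.26449673 0.06393136] smin -0.11146990832460246 0.0007725667417900275
both 1848 yaw -100.64056681710589 el 39.75911217422964 mouth [0.51343792 0.18043292 0.13483812] foot [0.52905195 0.26354028 0.06448638] smin -0.15012080280586648 0.0007721950853349143
top base ((521.2267456054688, 218.22296142578125), (154.35829162597656, 102.7221450805664), 78.11573791503906) 0.012259497002764581
(0.42, -0.33) 4880 0.009080678013080748 -0.008996800816707015
(0.4, -0.36) 4909 0.009080678013080748 -0.00939952791012543
(0.45, -0.35) 4822 0.009080678013080748 -0.008996800816707015
```

Run:
```python
import cv2
a=cv2.imread("pics/top.png")[180:255,180:270];cv2.imwrite("pics/cr.png",cv2.resize(a,None,fx=7,fy=7,interpolation=3))
```

```text
(no output)
```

View pics/cr.png

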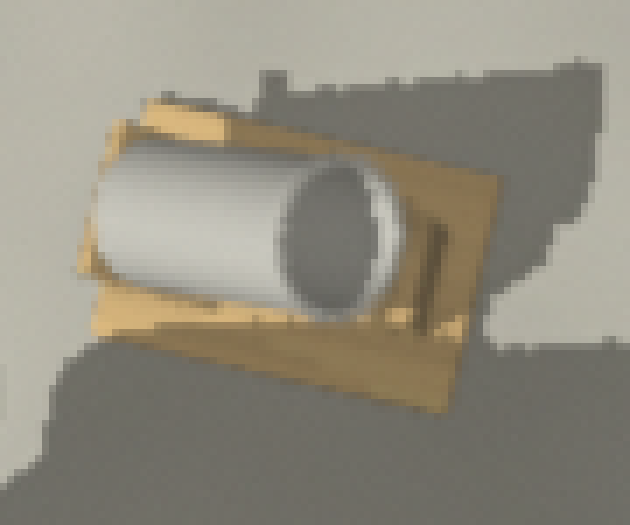

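The crop confirms that the beaker is seated in the middle-sized stand, with its mouth to the right at about (340,240). I'll start moving to the lid.

Emit:
{"name": "play_rows", "arguments": {
  "plan": [
    [[-0.5,-0.5,0],[0,0,0],-1],
    [[-0.9,-1,0],[0,0,0],-1],
    [[-0.9,-1,0],[0,0,0],-1],
    [[-0.9,-1,0],[0,0,0],-1],
    [[-0.9,-1,0],[0,0,0],-1],
    [[-0.9,-1,0],[0,0,0],-1],
    [[-0.9,-1,0],[0,0,0],-1],
    [[-0.9,-1,0],[0,0,0],-1],
    [[-0.9,-1,0],[0,0,0],-1],
    [[-0.9,-1,0],[0,0,0],-1],
    [[-0.9,-1,0],[0,0,0],-1],
    [[-0.9,-1,0],[0,0,0],-1],
    [[-0.9,-1,0],[0,0,0],-1],
    [[-0.9,-1,0],[0,0,0],-1],
    [[-0.9,-1,0],[0,0,0],-1],
    [[-0.9,-1,0],[0,0,0],-1],
    [[-0.9,-1,0],[0,0,0],-1],
    [[-0.9,-1,0],[0,0,0],-1],
    [[-0.9,-1,0],[0,0,0],-1],
    [[-0.9,-1,0],[0,0,0],-1]
  ]
}}

```text
clock: 4.0
position: [0.4606, 0.0106, 0.2455]
tool_rot: [3.141, 0.0, 2.865]
force: [0.6, 0.2, -0.1]
grip_width: 0.0854
finger_force: 0.0
```

```bash
cat > st.py <<'E'
from h import *
import json,sys
s=bot.observe();np.set_printoptions(precision=4,suppress=True)
open("log.jsonl","a").write(json.dumps({k:np.asarray(v).tolist() for k,v in s.items()})+"\n")
R=Ro.from_euler("xyz",s["tool_rot"]).as_matrix()
print(s["clock"],"q",s["qpos"],"p",s["position"],"F",s["force"],"w",s["grip_width"],s["finger_force"]);print(R)
if len(sys.argv)>3: print("to go (units)",R.T@(np.array(sys.argv[1:4],float)-s["position"])/.025)
E
python3 st.py .568 -.208 .245
```

```text
4.0 q [-0.3591  0.2661  0.2512  2.0254 -0.0865  0.8596  1.2344] p [0.4606 0.0106 0.2455] F [ 0.558   0.1744 -0.0643] w 0.08536361792199271 0.0
[[-0.962   0.273   0.0003]
 [ 0.273   0.962   0.0002]
 [-0.0003  0.0002 -1.    ]]
to go (units) [-6.5208 -7.2403  0.0182]
```

Emit:
{"name": "play_rows", "arguments": {
  "plan": [
    [[-0.8,-0.9,0],[0,0,0],-1],
    [[-0.8,-0.9,0],[0,0,0],-1],
    [[-0.8,-0.9,0],[0,0,0],-1],
    [[-0.8,-0.9,0],[0,0,0],-1],
    [[-0.8,-0.9,0],[0,0,0],-1],
    [[-0.8,-0.9,0],[0,0,0],-1],
    [[-0.8,-0.9,0],[0,0,0],-1],
    [[-0.9,-0.9,0],[0,0,0],-1],
    [[0,0,0.4],[0,0,1],-1],
    [[0,0,0.4],[0,0,1],-1],
    [[0,0,0.4],[0,0,1],-1],
    [[0,0,0.4],[0,0,1],-1],
    [[0,0,0.4],[0,0,1],-1],
    [[0,0,0],[0,0,1],-1],
    [[0,0,0],[0,0,1],-1],
    [[0,0,0],[0,0,1],-1],
    [[0,0,0],[0,0,1],-1],
    [[0,0,0],[0,0,1],-1],
    [[0,0,0],[0,0,1],-1]
  ]
}}

```text
clock: 6.38
position: [0.5673, -0.2056, 0.1955]
tool_rot: [3.142, -0.0, 1.21]
force: [0.4, 0.4, 0.1]
grip_width: 0.0854
finger_force: 0.0
```

```bash
python3 st.py .568 -.208 .107
python3 - <<'E'
from h import *
f=grab_frame("wrist");save(f,"w1.png");X=cloud(f)
for t in ["lid","pot"]:
  for r in regions_of(t,"wrist"):
    p=X[r["mask"]];p=p[~np.isnan(p).any(1)];k=p[p[:,2]>.112];fl=p[(p[:,2]>.078)&(p[:,2]<.092)]
    print(t,r["p"],r["box"],len(p),[cv2.minEnclosingCircle(a[:,:2].astype(np.float32)) for a in (k,fl) if len(a)>5])
E
```

```text
6.375 q [-0.2149  0.6568  0.7148  1.7337 -0.5157  0.9479  0.3456] p [ 0.5673 -0.2056  0.1955] F [0.3828 0.4442 0.1488] w 0.08542863181568296 0.0
[[ 0.3532  0.9355  0.0001]
 [ 0.9355 -0.3532  0.0003]
 [ 0.0003  0.     -1.    ]]
to go (units) [-0.0805  0.0603  3.5392]
lid 0.62 [185.9, 107.7, 385.3, 297.2] 29299 [((0.5675841569900513, -0.20820103585720062), 0.012967915274202824), ((0.5673577785491943, -0.20880766212940216), 0.06997992098331451)]
pot 0.19 [0.4, 0.0, 64.5, 45.9] 2187 []
```

Emit:
{"name": "play_rows", "arguments": {
  "plan": [
    [[-0.1,0.05,0.7],[0,0,0],-0.5],
    [[0,0,0.7],[0,0,0],-0.2],
    [[0,0,0.7],[0,0,0],0],
    [[0,0,0.7],[0,0,0],0],
    [[0,0,0.7],[0,0,0],0],
    [[0,0,0],[0,0,0],0],
    [[0,0,0],[0,0,0],1],
    [[0,0,0],[0,0,0],1],
    [[0,0,0],[0,0,0],1],
    [[0,0,0],[0,0,0],1],
    [[0,0,0],[0,0,0],1]
  ],
  "newtons": 40
}}

```text
clock: 7.9
position: [0.5687, -0.2078, 0.1083]
tool_rot: [3.141, -0.0, 1.216]
force: [-0.7, 0.2, 7.2]
grip_width: 0.0244
finger_force: 39.8
```

```bash
python3 st.py .42 -.34 .15
```

```text
7.9 q [-0.1527  0.765   0.6228  1.7835 -0.604   0.7918  0.4213] p [ 0.5687 -0.2078  0.1083] F [-0.6685  0.2243  7.2187] w 0.02437179231966018 39.77291643619537
[[ 0.3476  0.9376  0.0008]
 [ 0.9376 -0.3476 -0.0001]
 [ 0.0002  0.0008 -1.    ]]
to go (units) [-7.0251 -3.7394 -1.6723]
```

Emit:
{"name": "play_rows", "arguments": {
  "plan": [
    [[0,0,-0.2],[0,0,0],1],
    [[0,0,-0.3],[0,0,0],1],
    [[0,0,-0.5],[0,0,0],1],
    [[0,0,-0.5],[0,0,0],1],
    [[0,0,-0.5],[0,0,0],1],
    [[-0.4,-0.2,0],[0,0,0],1],
    [[-0.7,-0.4,0],[0,0,0],1],
    [[-0.7,-0.4,0],[0,0,0],1],
    [[-0.7,-0.4,0],[0,0,0],1],
    [[-0.7,-0.4,0],[0,0,0],1],
    [[-0.7,-0.4,0],[0,0,0],1],
    [[-0.7,-0.4,0],[0,0,0],1],
    [[-0.7,-0.4,0],[0,0,0],1],
    [[-0.7,-0.4,0],[0,0,0],1],
    [[-0.6,-0.2,0],[0,0,0],1],
    [[-0.4,-0.1,0],[0,0,0],1],
    [[0,0,0],[0,0,0],1]
  ]
}}

```text
clock: 10.02
position: [0.4206, -0.3403, 0.1578]
tool_rot: [3.141, 0.0, 1.215]
force: [-0.8, 0.4, -1.6]
grip_width: 0.0252
finger_force: 39.4
```

```bash
python3 st.py .42 -.34 .034
python3 - <<'E'
from h import *
f=grab_frame("top");save(f,"t2.png");X=cloud(f)
for t in ["lid","pot","bar0"]:
  for r in regions_of(t,"top"):
    p=X[r["mask"]];p=p[~np.isnan(p).any(1)]
    print(t,r["p"],r["box"],len(p),np.percentile(p,[2,50,98],axis=0).round(3))
a=cv2.imread("pics/t2.png");cv2.imwrite("pics/t2c.png",cv2.resize(a[110:350,110:430],(800,600),interpolation=3))
E
```

```text
10.025 q [ 0.1018  0.6075  0.6701  1.9269 -0.5239  0.7874  0.7097] p [ 0.4206 -0.3403  0.1578] F [-0.7673  0.3923 -1.5856] w 0.025203280649642567 39.40237998962402
[[ 0.3485  0.9373  0.    ]
 [ 0.9373 -0.3485 -0.0002]
 [-0.0001  0.0001 -1.    ]]
to go (units) [ 0.0039 -0.0291  4.9529]
lid 0.89 [404.0, 227.8, 449.6, 273.4] 1176 [[ 0.384 -0.365  0.001]
 [ 0.44  -0.314  0.135]
 [ 0.49  -0.276  0.167]]
lid 0.36 [191.2, 197.9, 254.3, 242.9] 1046 [[ 0.462  0.139 -0.001]
 [ 0.497  0.188  0.013]
 [ 0.576  0.291  0.09 ]]
pot 0.57 [346.7, 174.4, 403.6, 228.2] 2281 [[ 0.503 -0.275 -0.   ]
 [ 0.574 -0.217  0.007]
 [ 0.632 -0.143  0.082]]
```

View pics/t2c.png

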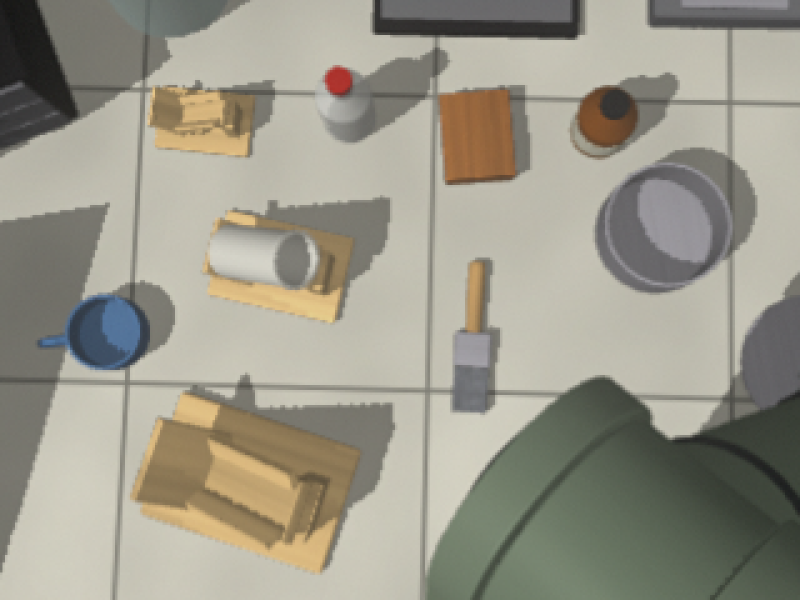

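Emit:
{"name": "play_rows", "arguments": {
  "plan": [
    [[0,0,0.5],[0,0,0],1],
    [[0,0,0.8],[0,0,0],1],
    [[0,0,0.8],[0,0,0],1],
    [[0,0,0.8],[0,0,0],1],
    [[0,0,0.8],[0,0,0],1],
    [[0,0,0.5],[0,0,0],1],
    [[0,0,0.3],[0,0,0],1],
    [[0,0,0.2],[0,0,0],1],
    [[0,0,0.1],[0,0,0],1],
    [[0,0,0.1],[0,0,0],1],
    [[0,0,0],[0,0,0],1]
  ]
}}

```text
clock: 11.6
position: [0.4209, -0.3397, 0.0354]
tool_rot: [3.141, 0.0, 1.216]
force: [-0.1, -0.0, -1.0]
grip_width: 0.0248
finger_force: 39.4
```

Emit:
{"name": "play_rows", "arguments": {
  "plan": [
    [[0,0,0.05],[0,0,0],1],
    [[0,0,0.05],[0,0,0],1],
    [[0,0,0],[0,0,0],1]
  ]
}}

```text
clock: 11.98
position: [0.4211, -0.3398, 0.0341]
tool_rot: [3.14, -0.001, 1.215]
force: [-6.1, 6.9, 32.3]
grip_width: 0.0245
finger_force: 42.7
```

Emit:
{"name": "play_rows", "arguments": {
  "plan": [
    [[0,0,-0.05],[0,0,0],1],
    [[0,0,0],[0,0,0],0],
    [[0,0,0],[0,0,0],-0.3],
    [[0,0,0],[0,0,0],-0.5],
    [[0,0,0],[0,0,0],-0.5],
    [[0,0,-0.4],[0,0,0],-0.5],
    [[0,0,-0.8],[0,0,0],-0.5],
    [[0,0,-1],[0,0,0],-1],
    [[0,0,-1],[0,0,0],-1],
    [[0,0,-1],[0,0,0],-1],
    [[0,0,-1],[0,0,0],-1],
    [[0,0,-1],[0,0,0],-1],
    [[0,0,-1],[0,0,0],-1],
    [[0,0,-1],[0,0,0],-1]
  ]
}}

```text
clock: 13.72
position: [0.4206, -0.3397, 0.2405]
tool_rot: [3.141, -0.0, 1.215]
force: [-0.5, -0.7, -0.1]
grip_width: 0.0851
finger_force: 0.0
```

```bash
python3 st.py .52 .21 .3
python3 - <<'E'
from h import *
f=grab_frame("wrist");save(f,"w2.png");X=cloud(f)
for r in regions_of("lid","wrist"):
    p=X[r["mask"]];p=p[~np.isnan(p).any(1)]
    print(r["p"],r["box"],len(p),np.percentile(p,[2,50,98],axis=0).round(4).tolist())
# FK identification
import json
from scipy.optimize import least_squares
L=[json.loads(l) for l in open("log.jsonl")]
L.append(dict(qpos=[-1.36518472,0.52202218,-0.03629298,1.59999672,0.02119793,1.02111891,-0.11278653],position=[.17017,.60105,.244725],tool_rot=[-3.14043652,9.9e-5,2.86575347]))
import itertools
def fk(q,d,s):
    R=Ro.identity();p=np.zeros(3)
    p=p+[0,0,d[0]]
    for i,(ax,off) in enumerate([("z",None),("y",None),("z",d[1]),("y",None),("z",d[2]),("y",None),("z",d[3])]):
        R=R*Ro.from_euler(ax,s[i]*q[i]+(d[4] if i==6 else 0)+(d[5] if i==0 else 0))
        if off is not None: p=p+R.apply([0,0,off])
    return p,R
bestc=(9,)
for s in itertools.product([1,-1],repeat=4):
    sg=[s[0],1,s[1],1,s[2],1,s[3]]
    def res(d):
        o=[]
        for l in L:
            p,R=fk(l["qpos"],d,sg);o+=list(p-l["position"])+list((R.inv()*Ro.from_euler("xyz",l["tool_rot"])).as_rotvec()*.3)
        return o
    for g in (0,1.57,3.14,-1.57):
        for g0 in (0,3.14):
            o=least_squares(res,[.35,.4,.4,.25,g,g0])
            if o.cost<bestc[0]: bestc=(o.cost,sg,o.x.tolist(),np.abs(o.fun).max())
print(bestc); json.dump(bestc,open("fk.json","w"))
E
```

```text
13.725 q [ 0.0232  0.5015  0.7714  1.8562 -0.4232  0.9548  0.6283] p [ 0.4206 -0.3397  0.2405] F [-0.4883 -0.6681 -0.0923] w 0.08513240359801474 0.0
[[ 0.348   0.9375  0.0003]
 [ 0.9375 -0.348  -0.0001]
 [ 0.      0.0003 -1.    ]]
to go (units) [21.9964 -3.9234 -2.3801]
0.66 [216.9, 98.5, 352.4, 231.5] 14580 [[0.3579, -0.402, 0.0084], [0.4224, -0.3355, 0.0102], [0.4834, -0.2776, 0.0439]]
(np.float64(0.00026422373902775827), [-1, 1, -1, 1, -1, 1, -1], [4.082662684730862, 0.5385199694096083, 0.4235459182481652, 4.072223070230273, 1.4708584530528133, -0.09993789254553205], np.float64(0.013333988113072943))
```

The lid lies flat on the bench. Next I'll go to the beaker.

Emit:
{"name": "play_rows", "arguments": {
  "plan": [
    [[0.5,-0.1,0],[0,0,0],-1],
    [[1,-0.2,0],[0,0,0],-1],
    [[1,-0.2,0],[0,0,0],-1],
    [[1,-0.2,0],[0,0,0],-1],
    [[1,-0.2,0],[0,0,0],-1],
    [[1,-0.2,0],[0,0,0],-1],
    [[1,-0.2,0],[0,0,0],-1],
    [[1,-0.2,0],[0,0,0],-1],
    [[1,-0.2,0],[0,0,0],-1],
    [[1,-0.2,0],[0,0,0],-1],
    [[1,-0.2,0],[0,0,0],-1],
    [[1,-0.2,0],[0,0,0],-1],
    [[1,-0.2,0],[0,0,0],-1],
    [[1,-0.2,0],[0,0,0],-1],
    [[1,-0.2,0],[0,0,0],-1],
    [[1,-0.2,0],[0,0,0],-1],
    [[1,-0.2,0],[0,0,0],-1],
    [[1,-0.2,0],[0,0,0],-1],
    [[1,-0.2,0],[0,0,0],-1],
    [[1,-0.2,0],[0,0,0],-1]
  ]
}}

```text
clock: 16.32
position: [0.498, 0.1526, 0.2383]
tool_rot: [-3.14, 0.001, 1.216]
force: [0.2, -0.8, -0.2]
grip_width: 0.0857
finger_force: 0.0
```

```bash
python3 st.py .5304 .268 .24
```

```text
16.325 q [-0.9824  0.4751  0.7892  1.9067 -0.4162  0.9319 -0.3483] p [0.498  0.1526 0.2383] F [ 0.1589 -0.7935 -0.2211] w 0.08573416222528978 0.0
[[ 0.3473  0.9377 -0.0013]
 [ 0.9378 -0.3473 -0.0005]
 [-0.0009 -0.0011 -1.    ]]
to go (units) [ 4.7775 -0.3881 -0.0699]
```

Emit:
{"name": "play_rows", "arguments": {
  "plan": [
    [[0.9,-0.1,0],[0,0,-0.5],-1],
    [[0.9,-0.1,0],[0,0,-0.5],-1],
    [[1,0,0],[0,0,0],-1],
    [[1,0,0],[0,0,0],-1],
    [[0.9,0,0],[0,0,0],-1],
    [[0,0,0],[0,-0.9,0],-1],
    [[0,0,0],[0,-0.9,0],-1],
    [[0,0,0],[0,-0.9,0],-1],
    [[0,0,0],[0,-0.9,0],-1],
    [[0,0,0],[0,-0.9,0],-1],
    [[0,0,0],[0,-0.1,0],-1],
    [[0,0,0],[0,0,0],-1]
  ]
}}

```text
clock: 17.82
position: [0.5232, 0.2663, 0.239]
tool_rot: [3.141, 0.688, 1.365]
force: [1.2, -0.7, 0.1]
grip_width: 0.0852
finger_force: 0.0
```

```bash
cat > goal.py <<'E'
# remaining motion to a cup-grasp pose: args: back(m)
from h import *
import sys
foot=np.array([.5295,.263,.063]);a=np.radians(-101);e=np.radians(40)
u=np.array([np.cos(e)*np.cos(a),np.cos(e)*np.sin(a),np.sin(e)])
y=np.array([-np.sin(a),np.cos(a),0]);z=np.cross(-u,y);Rg=np.column_stack([-u,y,z])
def go(s=.065,back=0,lift=0):
    o=bot.observe();R=Ro.from_euler("xyz",o["tool_rot"])
    T=foot+s*u+(.005-back)*z+[0,0,lift]
    print("shift",np.round(R.inv().apply(T-o["position"])/.025,2),"turn",np.round((R.inv()*Ro.from_matrix(Rg)).as_rotvec()/.15,2))
if __name__=="__main__": print("u",u,"z",z); go(back=float(sys.argv[1]))
E
python3 st.py; python3 goal.py .09
python3 - <<'E'
from h import *
f=grab_frame("wrist");save(f,"w3.png")
E
```

```text
17.825 q [-1.1938  0.936   0.84    1.3832 -0.1148  1.5061 -0.6195] p [0.5232 0.2663 0.239 ] F [ 1.2373 -0.7165  0.0553] w 0.08519620281693835 0.0
[[ 0.1582  0.9789 -0.1293]
 [ 0.7561 -0.2043 -0.6218]
 [-0.6351  0.0006 -0.7725]]
u [-0.14616817 -0.75197005  0.64278761] z [-0.12264966 -0.63097779 -0.76604444]
shift [1.85 0.27 2.06] turn [-0.06 -0.07 -0.07]
```

View pics/w3.png

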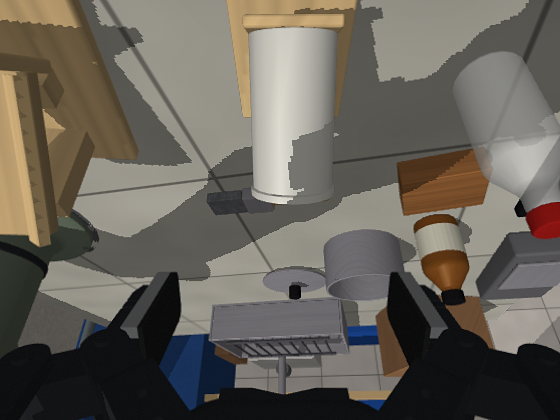

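The tilted wrist view shows the beaker at (292,115), upright and centred between the fingers at (165,310) and (405,310). I'll refit its axis from this close view.

```bash
cat > cupfit.py <<'E'
from h import *
from scipy.optimize import least_squares
f=grab_frame("wrist");X=cloud(f)
for r in regions_of("cup","wrist")[:1]:
    m=cv2.erode(r["mask"].astype(np.uint8),np.ones((5,5)))>0
    p=X[m];p=p[~np.isnan(p).any(1)]
    def res(q):
        x,z,yaw,el=q;u=np.array([np.cos(el)*np.cos(yaw),np.cos(el)*np.sin(yaw),np.sin(el)])
        d=p-np.array([x,.22,z]);s=d@u
        return np.linalg.norm(d-np.outer(s,u),axis=1)-.03
    o=least_squares(res,[.52,.1,-1.76,.7],loss="soft_l1",f_scale=.001)
    x,z,yaw,el=o.x;u=np.array([np.cos(el)*np.cos(yaw),np.cos(el)*np.sin(yaw),np.sin(el)]);c=np.array([x,.22,z])
    s=(p-c)@u;a,b=np.percentile(s,[.3,99.7])
    print(r["p"],r["box"],"yaw",np.degrees(yaw),"el",np.degrees(el),"ends",c+a*u,c+b*u,b-a,"foot=",c+(a+b-.11)/2*u,abs(o.fun).mean())
E
python3 cupfit.py
```

```text
0.93 [244.5, 25.6, 336.2, 202.5] yaw -101.23106624495306 el 40.01778340506813 ends [0.52856732 0.26302652 0.06099492] [0.512762   0.18343036 0.12913096] 0.10596167878134415 foot= [0.52886849 0.26454327 0.05969655] 0.0005044089486619384
```

Emit:
{"name": "play_rows", "arguments": {
  "plan": [
    [[0.6,0.1,0],[0,0,0],-1],
    [[0.6,0.1,0],[0,0,0],-1],
    [[0.7,0.05,0],[-0.1,-0.1,-0.1],-1],
    [[0,0,0.8],[0,0,0],-1],
    [[0,0,0.8],[0,0,0],-1],
    [[0,0,0.5],[0,0,0],-1],
    [[0,0,0],[0,0,0],-1]
  ]
}}

```text
clock: 18.85
position: [0.5303, 0.2677, 0.1682]
tool_rot: [3.14, 0.706, 1.386]
force: [0.2, 0.8, 0.1]
grip_width: 0.0855
finger_force: 0.0
```

```bash
sed -i 's/^foot=.*\]);a=np.radians(-101)/foot=np.array([.529,.2635,.062]);a=np.radians(-101.2)/' goal.py; python3 goal.py 0; python3 st.py|head -1
```

```text
u [-0.14879215 -0.75145525  0.64278761] z [-0.12485143 -0.63054582 -0.76604444]
shift [ 0.03 -0.05  3.56] turn [0.06 0.05 0.05]
18.85 q [-1.1792  1.0276  0.8017  1.4018 -0.1408  1.4105 -0.6341] p [0.5303 0.2677 0.1682] F [0.2156 0.8008 0.0835] w 0.08548498712408859 0.0
```

Emit:
{"name": "play_rows", "arguments": {
  "plan": [
    [[0,0,0.7],[0,0,0],-1],
    [[0,0,0.7],[0,0,0],-1],
    [[0,0,0.7],[0,0,0],-1],
    [[0,0,0.7],[0,0,0],-1],
    [[0,0,0.5],[0,0,0],-1],
    [[0,0,0.25],[0,0,0],-1],
    [[0,0,0],[0,0,0],-1],
    [[0,0,0],[0,0,0],-0.6],
    [[0,0,0],[0,0,0],-0.4],
    [[0,0,0],[0,0,0],-0.2],
    [[0,0,0],[0,0,0],0.2],
    [[0,0,0],[0,0,0],0.2]
  ],
  "newtons": 50
}}

```text
clock: 20.35
position: [0.5193, 0.2118, 0.1019]
tool_rot: [3.141, 0.705, 1.386]
force: [-9.3, 4.4, 10.6]
grip_width: 0.0596
finger_force: 51.4
```

```bash
python3 goal.py 0; python3 st.py
```

```text
u [-0.14879215 -0.75145525  0.64278761] z [-0.12485143 -0.63054582 -0.76604444]
shift [ 0.04 -0.02  0.07] turn [0.05 0.05 0.05]
20.35 q [-1.1553  1.064   0.7757  1.5563 -0.1559  1.2157 -0.6194] p [0.5193 0.2118 0.1019] F [-9.2929  4.3671 10.6313] w 0.0595521333230407 51.35470658540726
[[ 0.14    0.983  -0.1184]
 [ 0.7486 -0.1833 -0.6372]
 [-0.6481  0.0006 -0.7616]]
```

Emit:
{"name": "play_rows", "arguments": {
  "plan": [
    [[0,0,-0.2],[0,0,0],0.2],
    [[0,0,-0.4],[0,0,0],0.2],
    [[0,0,-0.6],[0,0,0],0.2],
    [[0,0,-0.8],[0,0,0],0.2],
    [[0,0,-0.8],[0,0,0],0.2],
    [[0,0,-0.8],[0,0,0],0.2],
    [[-0.3,0,-0.7],[0,0,0],0.2],
    [[-0.6,0,-0.7],[0,0,0],0.2],
    [[-0.6,0,-0.7],[0,0,0],0.2],
    [[-0.3,0,-0.4],[0,0,0],0.2],
    [[0,0,0],[0,0,0],0.2]
  ]
}}

```text
clock: 21.72
position: [0.5317, 0.2747, 0.2473]
tool_rot: [3.138, 0.704, 1.385]
force: [0.8, -0.4, -2.7]
grip_width: 0.0592
finger_force: 55.4
```

```bash
python3 st.py .580 -.176 .24
python3 - <<'E'
from h import *
f=grab_frame("scene");save(f,"s2.png")
a=cv2.imread("pics/s2.png");cv2.imwrite("pics/s2c.png",cv2.resize(a[60:350,130:430],(620,600),interpolation=3))
E
```

```text
21.725 q [-1.1906  0.948   0.8407  1.3393 -0.1006  1.5364 -0.6077] p [0.5317 0.2747 0.2473] F [ 0.8261 -0.4077 -2.6982] w 0.05923966035844288 55.404338389635086
[[ 0.1411  0.9831 -0.1166]
 [ 0.7492 -0.183  -0.6366]
 [-0.6472  0.0025 -0.7624]]
to go (units) [-13.0429   5.1952  11.4742]
```

View pics/s2c.png

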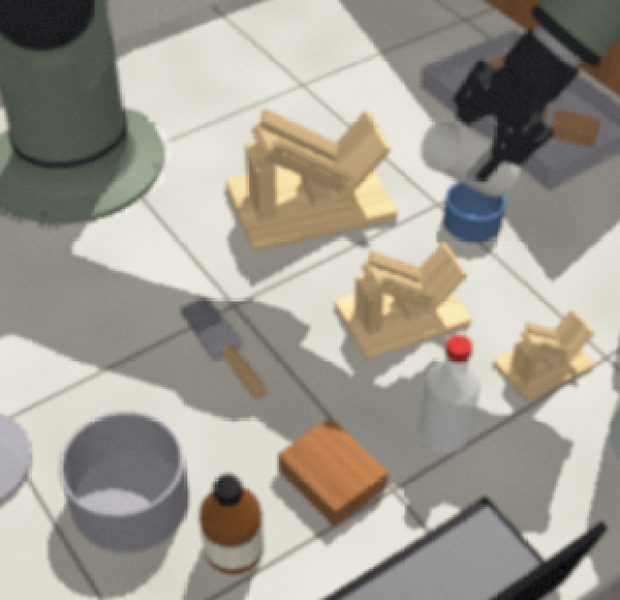

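The beaker is held at (470,160) and the middle stand (405,300) is empty. Carrying it to the pot at (125,480).

Emit:
{"name": "play_rows", "arguments": {
  "plan": [
    [[-0.3,0.1,0.3],[0,0,0],0.2],
    [[-0.6,0.2,0.5],[0,0,0],0.2],
    [[-0.8,0.3,0.7],[0,0,0],0.2],
    [[-0.9,0.4,0.8],[0,0,0],0.2],
    [[-0.9,0.4,0.8],[0,0,0],0.2],
    [[-0.9,0.4,0.8],[0,0,0],0.2],
    [[-0.9,0.4,0.8],[0,0,0],0.2],
    [[-0.9,0.4,0.8],[0,0,0],0.2],
    [[-0.9,0.4,0.8],[0,0,0],0.2],
    [[-0.9,0.4,0.8],[0,0,0],0.2],
    [[-0.9,0.4,0.8],[0,0,0],0.2],
    [[-0.9,0.4,0.8],[0,0,0],0.2],
    [[-0.9,0.4,0.8],[0,0,0],0.2],
    [[-0.9,0.3,0.8],[0,0,0],0.2],
    [[-0.8,0.3,0.7],[0,0,0],0.2],
    [[-0.5,0.2,0.4],[0.4,0,0.45],0.2],
    [[-0.2,0,0.2],[0.4,0,0.45],0.2],
    [[0,0,0],[0,0,0],0.2]
  ]
}}

```text
clock: 24.02
position: [0.5831, -0.1814, 0.2376]
tool_rot: [-3.138, 0.706, 1.207]
force: [-0.2, 0.3, -1.0]
grip_width: 0.0594
finger_force: 55.4
```

```bash
python3 st.py .580 -.176 .2
```

```text
24.025 q [-0.6247  0.8706  0.9129  1.6137  0.0377  1.0929 -0.2499] p [ 0.5831 -0.1814  0.2376] F [-0.2227  0.2816 -1.0035] w 0.059400856177911555 55.39847329258919
[[ 0.2706  0.9337 -0.2343]
 [ 0.711  -0.3579 -0.6053]
 [-0.649  -0.0028 -0.7607]]
to go (units) [ 1.0958 -0.1865  1.0434]
```

Emit:
{"name": "play_rows", "arguments": {
  "plan": [
    [[0,0,0],[0,0.6,0],0.2],
    [[0,0,0],[0,0.9,0],0.2],
    [[0,0,0],[0,0.9,0],0.2],
    [[0,0,0],[0,0.9,0],0.2],
    [[0,0,0],[0,0.7,0],0.2],
    [[0,0,0.8],[0,0,0],0.2],
    [[0,0,1],[0,0,0],0.2],
    [[0,0,0.9],[0,0,0],0.2],
    [[0,0,0],[0,0,0],0.2]
  ]
}}

```text
clock: 25.15
position: [0.5798, -0.186, 0.1697]
tool_rot: [-3.137, 0.106, 1.208]
force: [0.2, -0.3, -1.8]
grip_width: 0.0593
finger_force: 55.4
```

```bash
python3 st.py .580 -.176 .165
```

```text
25.15 q [-0.2356  0.6772  0.6068  1.7265 -0.3411  0.8765  0.126 ] p [ 0.5798 -0.186   0.1697] F [ 0.2368 -0.2911 -1.8147] w 0.059289519757322884 55.37382949143648
[[ 0.3524  0.9349 -0.0418]
 [ 0.9298 -0.3549 -0.0978]
 [-0.1062 -0.0044 -0.9943]]
to go (units) [ 0.3946 -0.1317  0.148 ]
```

Emit:
{"name": "play_rows", "arguments": {
  "plan": [
    [[0.4,-0.1,0],[0,0.6,0],0.2],
    [[0,0,0],[0,1,0],0.2],
    [[0,0,0],[0,1,0],0.2],
    [[0,0,0],[0,1,0],0.2],
    [[0,0,0],[0,1,0],0.2],
    [[0,0,0],[0,1,0],0.2],
    [[0,0,0],[0,1,0],0.2],
    [[0,0,0],[0,1,0],0.2],
    [[0,0,0],[0,0,0],0.2],
    [[0,0,0],[0,0,0],0.2],
    [[0,0,0],[0,0,0],0.2],
    [[0,0,0],[0,0,0],0.2]
  ]
}}

```text
clock: 26.65
position: [0.5827, -0.1755, 0.1708]
tool_rot: [-3.14, -1.033, 1.207]
force: [0.5, -0.5, -0.5]
grip_width: 0.059
finger_force: 55.6
```

```bash
python3 st.py .580 -.176 .165
python3 - <<'E'
from h import *
f=grab_frame("scene");save(f,"s3.png")
g=grab_frame("top");save(g,"t3.png")
a=cv2.imread("pics/s3.png");b=cv2.imread("pics/t3.png")
cv2.imwrite("pics/m3.png",np.hstack([cv2.resize(a[210:350,120:270],(400,373),interpolation=3),cv2.resize(b[130:270,310:460],(400,373),interpolation=3)]))
E
```

```text
26.65 q [ 0.6128  0.8482  0.0257  1.6629 -1.0547  1.3009  0.9441] p [ 0.5827 -0.1755  0.1708] F [ 0.4851 -0.5107 -0.4991] w 0.058962582757948766 55.578129664063454
[[ 0.1822  0.9349  0.3046]
 [ 0.4784 -0.3549  0.8032]
 [ 0.859  -0.0007 -0.5119]]
to go (units) [-0.2279 -0.0935  0.0715]
```

View pics/m3.png

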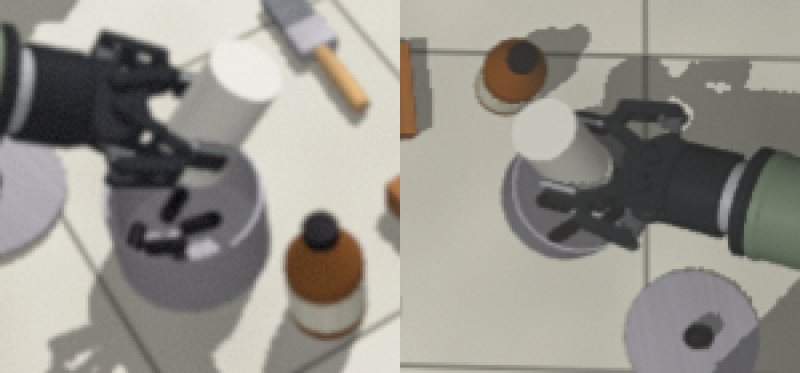

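Left half (scene camera): bars are in the pot at about (140-215, 200-245), with the beaker at (215,110) pouring. I'll tilt a bit more with a little shake.

Emit:
{"name": "play_rows", "arguments": {
  "plan": [
    [[0,0,0],[0,0.7,0],0.2],
    [[0,0,0],[0,0.5,0],0.2],
    [[-0.2,0,0],[0,0,0],0.2],
    [[0.2,0,0],[0,0,0],0.2],
    [[-0.2,0,0],[0,0,0],0.2],
    [[0.2,0,0],[0,0,0],0.2],
    [[0,0,0],[0,0,0],0.2]
  ]
}}

```text
clock: 27.62
position: [0.5825, -0.176, 0.1707]
tool_rot: [-3.138, -1.215, 1.203]
force: [-0.2, 0.7, -0.8]
grip_width: 0.0595
finger_force: 55.6
```

```bash
python3 st.py
python3 - <<'E'
from h import *
for c in ["scene","top"]:
  f=grab_frame(c);X=cloud(f);save(f,c+"4.png")
  for r in regions_of("bar0",c): 
    p=X[r["mask"]];print(c,round(r["p"],2),r["box"],np.nanmedian(p,0).round(3))
a=cv2.imread("pics/scene4.png");cv2.imwrite("pics/m4.png",cv2.resize(a[255:330,145:235],(720,600),interpolation=3))
E
```

```text
27.625 q [ 0.6895  0.9362 -0.0355  1.6309 -1.1093  1.4089  1.0077] p [ 0.5825 -0.176   0.1707] F [-0.2471  0.6776 -0.7777] w 0.05954491599578402 55.588557086884975
[[ 0.1252  0.9345  0.3333]
 [ 0.3255 -0.3561  0.8759]
 [ 0.9372 -0.0012 -0.3487]]
scene 0.61 [170.2, 293.3, 179.7, 306.9] [ 0.543 -0.251  0.02 ]
scene 0.51 [187.2, 289.4, 199.8, 295.3] [ 0.563 -0.198  0.02 ]
scene 0.42 [180.4, 281.8, 191.1, 297.2] [ 0.533 -0.211  0.019]
top 0.61 [359.3, 201.3, 374.9, 208.1] [ 0.557 -0.192  0.019]
top 0.59 [385.5, 208.2, 394.2, 212.9] [ 0.545 -0.254  0.019]
top 0.5 [364.8, 212.6, 374.4, 225.7] [ 0.529 -0.203  0.02 ]
```

View pics/m4.png

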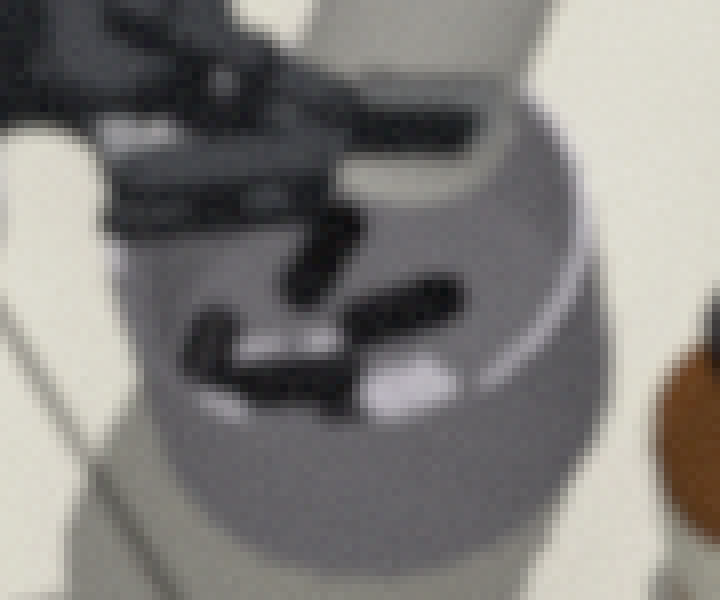

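Four or five bars can be seen on the pot floor at (220-460, 220-410) in this crop. I'll move the beaker aside and count again.

Emit:
{"name": "play_rows", "arguments": {
  "plan": [
    [[0,0,0],[0,-0.6,0],0.2],
    [[0,0,0],[0,-1,0],0.2],
    [[0,0,0],[0,-1,0],0.2],
    [[0,0,0],[0,-1,0],0.2],
    [[0,0,0],[0,-1,0],0.2],
    [[0,0,0],[0,-1,0],0.2],
    [[0,0,-0.6],[0,-1,0],0.2],
    [[0,0,-1],[0,-1,0],0.2],
    [[0,0,-1],[0,-0.4,0],0.2],
    [[0.3,0,-0.5],[0,0,0],0.2],
    [[0.8,0,0],[0,0,0],0.2],
    [[1,0,0],[0,0,0],0.2],
    [[1,0,0],[0,0,0],0.2],
    [[1,0,0],[0,0,0],0.2],
    [[0.5,0,0],[0,0,0],0.2],
    [[0,0,0],[0,0,0],0.2]
  ]
}}

```text
clock: 29.82
position: [0.6186, -0.0806, 0.2467]
tool_rot: [-3.138, -0.015, 1.207]
force: [0.5, -0.2, -0.8]
grip_width: 0.0591
finger_force: 55.5
```

```bash
python3 st.py
python3 - <<'E'
from h import *
for c in ["scene","top","wrist"]:
  f=grab_frame(c);X=cloud(f);save(f,c+"5.png")
  for r in regions_of("bar0",c): 
    p=X[r["mask"]];print(c,round(r["p"],2),r["box"],np.nanmedian(p,0).round(3))
  if c!="wrist":
    K=f["camera_matrix"];px,_=cv2.projectPoints(np.array([[.5675,-.2085,.04]]),cv2.Rodrigues(f["R"])[0],f["t"],K,np.array(f["distortion"],float));print(px)
a=cv2.imread("pics/top5.png")[165:235,342:412];b=cv2.imread("pics/scene5.png")[255:330,152:227];w=cv2.imread("pics/wrist5.png")
cv2.imwrite("pics/m5.png",np.vstack([np.hstack([cv2.resize(a,(400,400),interpolation=3),cv2.resize(b,(400,400),interpolation=3)]),np.hstack([cv2.resize(w,(266,200)),np.zeros((200,534,3),np.uint8)])]))
E
```

```text
29.825 q [-0.3087  0.5753  0.538   1.6228 -0.3478  1.0381 -0.0262] p [ 0.6186 -0.0806  0.2467] F [ 0.5232 -0.2499 -0.7891] w 0.05912468948654004 55.5415028706193
[[ 0.3558  0.9346  0.0025]
 [ 0.9344 -0.3558  0.0153]
 [ 0.0152 -0.0031 -0.9999]]
scene 0.5 [168.5, 293.6, 180.0, 306.4] [ 0.542 -0.251  0.019]
scene 0.5 [174.2, 299.6, 188.6, 307.2] [ 0.565 -0.236  0.02 ]
scene 0.48 [186.8, 287.3, 205.4, 300.7] [ 0.563 -0.198  0.018]
scene 0.41 [177.4, 280.7, 193.8, 291.9] [ 0.532 -0.21   0.018]
[[[190.86822178 292.27416337]]]
top 0.6 [384.5, 204.2, 394.6, 217.0] [ 0.544 -0.253  0.02 ]
top 0.38 [379.6, 202.0, 385.6, 207.2] [ 0.561 -0.233  0.02 ]
[[[373.54588689 201.61021542]]]
```

View pics/m5.png

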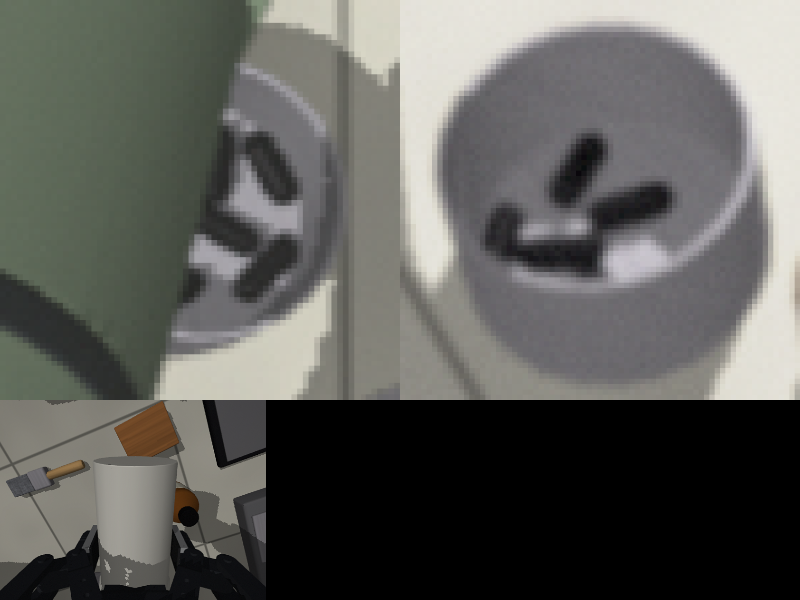

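All six bars are in the pot. The top view (left) shows five at (220,160), (270,165), (235,230), (270,268) and (185,288); the sixth, hidden there by the arm, shows at (630,205) in the scene view on the right. Now I'll return the beaker.

Emit:
{"name": "play_rows", "arguments": {
  "plan": [
    [[0.5,-0.3,0],[0,0,0],0.2],
    [[0.9,-0.6,0],[0,0,0],0.2],
    [[1,-0.7,0],[0,0,0],0.2],
    [[1,-0.7,0],[0,0,0],0.2],
    [[1,-0.7,0],[0,0,0],0.2],
    [[1,-0.7,0],[0,0,0],0.2],
    [[1,-0.7,0],[0,0,0],0.2],
    [[1,-0.7,0],[0,0,0],0.2],
    [[1,-0.7,0],[0,0,0],0.2],
    [[1,-0.7,0],[0,0,0],0.2],
    [[1,-0.7,0],[0,0,0],0.2],
    [[0.9,-0.6,0],[0,0,0],0.2],
    [[0.7,-0.5,0],[0,0,-0.5],0.2],
    [[0,0,0],[0,0,-0.6],0.2],
    [[0,0,0],[0,-0.9,0],0.2],
    [[0,0,0],[0,-0.9,0],0.2],
    [[0,0,0],[0,-0.9,0],0.2],
    [[0,0,0],[0,-0.9,0],0.2],
    [[0,0,0],[0,-0.9,0],0.2],
    [[0,0,0],[0,0,0],0.2]
  ]
}}

```text
clock: 32.62
position: [0.5311, 0.2748, 0.2503]
tool_rot: [-3.138, 0.662, 1.378]
force: [-0.4, -0.8, -0.8]
grip_width: 0.0591
finger_force: 55.6
```

```bash
cat > back.py <<'E'
from h import *
import json,sys
L=[json.loads(l) for l in open("log.jsonl")]
g=min(L,key=lambda l:abs(l["clock"]-20.35));Rg=Ro.from_euler("xyz",g["tool_rot"]);T=np.array(g["position"])-float(sys.argv[1])*Rg.apply([0,0,1])
o=bot.observe();R=Ro.from_euler("xyz",o["tool_rot"])
print(o["position"],o["force"],"shift",np.round(R.inv().apply(T-o["position"])/.025,2),"turn",np.round((R.inv()*Rg).as_rotvec()/.15,2),o["grip_width"])
E
python3 back.py .08; python3 st.py
```

```text
[0.53105382 0.27479896 0.25026146] [-0.36131742 -0.75465957 -0.84584352] shift [1.76 0.01 3.06] turn [-0.06 -0.28 -0.04] 0.05913789607816902
32.625 q [-1.0908  0.8501  0.6201  1.3453  0.0217  1.5287 -0.7379] p [0.5311 0.2748 0.2503] F [-0.3613 -0.7547 -0.8458] w 0.05913789607816902 55.55486239492893
[[ 0.151   0.9811 -0.1209]
 [ 0.7739 -0.1934 -0.6031]
 [-0.6151 -0.0025 -0.7885]]
```

Emit:
{"name": "play_rows", "arguments": {
  "plan": [
    [[0,0,0],[-0.1,-0.3,0],0.2],
    [[0.6,0,0.8],[0,0,0],0.2],
    [[0.6,0,0.8],[0,0,0],0.2],
    [[0.5,0,0.7],[0,0,0],0.2],
    [[0,0,0.3],[0,0,0],0.2],
    [[0,0,0],[0,0,0],0.2]
  ]
}}

```text
clock: 33.38
position: [0.531, 0.2628, 0.1759]
tool_rot: [3.125, 0.705, 1.37]
force: [0.8, 0.4, -0.3]
grip_width: 0.0589
finger_force: 55.6
```

```bash
python3 back.py 0
python3 - <<'E'
from h import *
from scipy.optimize import least_squares
o=bot.observe();R=Ro.from_euler("xyz",o["tool_rot"])
for c in ["wrist","scene","top"]:
  f=grab_frame(c);X=cloud(f);save(f,c+"6.png")
  for r in regions_of("cup",c)[:1]:
    m=cv2.erode(r["mask"].astype(np.uint8),np.ones((3,3)))>0
    q=R.inv().apply(X[m]-o["position"]);q=q[~np.isnan(q).any(1)]
    q=q[(abs(q[:,1])<.035)&(abs(q[:,0])<.1)&(abs(q[:,2])<.05)]
    if len(q)<50: continue
    # axis ~ tool -x through (y0,z0)
    fun=lambda v:np.hypot(q[:,1]-v[0]-v[2]*q[:,0],q[:,2]-v[1]-v[3]*q[:,0])-.03
    s=least_squares(fun,[0,-.005,0,0],loss="soft_l1",f_scale=.001)
    print(c,r["p"],len(q),"y0,z0,slopes",s.x.round(4),"x ends",np.percentile(q[:,0],[.3,99.7]).round(4))
E
```

```text
[0.53099248 0.26275045 0.17586313] [ 0.78846714  0.37268938 -0.32504939] shift [ 0.32 -0.11  3.61] turn [ 0.03  0.   -0.08] 0.058871814905199125
wrist 0.73 42002 y0,z0,slopes [-0.     -0.0019  0.0039 -0.0042] x ends [-0.0363  0.0678]
scene 0.8 545 y0,z0,slopes [ 0.0011 -0.0049 -0.0105 -0.0142] x ends [-0.0446  0.0585]
top 0.83 648 y0,z0,slopes [ 0.0001 -0.0057 -0.0288 -0.0013] x ends [-0.0451  0.0284]
```

Emit:
{"name": "play_rows", "arguments": {
  "plan": [
    [[0.3,-0.1,0],[0,0,-0.1],0.2],
    [[0,0,0.6],[0,0,0],0.2],
    [[0,0,0.8],[0,0,0],0.2],
    [[0,0,0.8],[0,0,0],0.2],
    [[0,0,0.6],[0,0,0],0.2],
    [[0,0,0.4],[0,0,0],0.2],
    [[0,0,0.2],[0,0,0],0.2],
    [[0,0,0],[0,0,0],0.2]
  ]
}}

```text
clock: 34.67
position: [0.5198, 0.2186, 0.1075]
tool_rot: [3.138, 0.7, 1.393]
force: [-12.2, 30.6, 46.5]
grip_width: 0.0592
finger_force: 62.3
```

```bash
python3 back.py 0
```

```text
[0.51979638 0.21857966 0.10747195] [-12.17702896  30.56519704  46.53931941] shift [-0.06  0.03  0.35] turn [ 0.05 -0.03  0.04] 0.05921398173921438
```

Contact came 9 mm early, so the foot is probably catching the ledge. I'll back off, move 4 mm up the trough and lower again gently.

Emit:
{"name": "play_rows", "arguments": {
  "plan": [
    [[0,0,-0.5],[0,0,0],0.2],
    [[0,0,0],[0,0,0],0.2]
  ]
}}

```text
clock: 34.92
position: [0.5214, 0.2231, 0.1151]
tool_rot: [3.138, 0.705, 1.39]
force: [0.4, -0.3, -1.0]
grip_width: 0.0591
finger_force: 58.2
```

```bash
python3 back.py 0;python3 - <<'E'
from h import *
from scipy.optimize import least_squares
o=bot.observe();R=Ro.from_euler("xyz",o["tool_rot"])
for c in ["wrist","scene","top"]:
  f=grab_frame(c);X=cloud(f);save(f,c+"7.png")
  for r in regions_of("cup",c)[:1]:
    m=cv2.erode(r["mask"].astype(np.uint8),np.ones((3,3)))>0
    q=R.inv().apply(X[m]-o["position"]);q=q[~np.isnan(q).any(1)]
    q=q[(abs(q[:,1])<.035)&(abs(q[:,0])<.1)&(abs(q[:,2])<.05)]
    if len(q)<50: continue
    fun=lambda v:np.hypot(q[:,1]-v[0]-v[2]*q[:,0],q[:,2]-v[1]-v[3]*q[:,0])-.03
    s=least_squares(fun,[0,-.005,0,0],loss="soft_l1",f_scale=.001)
    print(c,r["p"],len(q),"y0,z0,slopes",s.x.round(4),"x ends",np.percentile(q[:,0],[.3,99.7]).round(4))
a=cv2.imread("pics/wrist7.png")[0:300,130:450];b=cv2.imread("pics/scene7.png")[150:250,270:380]
cv2.imwrite("pics/m7.png",np.hstack([cv2.resize(a,(400,375)),cv2.resize(b,(400,375),interpolation=3)]))
E
```

```text
[0.52135944 0.2230689  0.11513569] [ 0.41499026 -0.32173719 -0.97845784] shift [-0.01 -0.    0.7 ] turn [ 0.04 -0.    0.02] 0.05914319630534227
wrist 0.86 20542 y0,z0,slopes [-0.0011 -0.0194  0.0106  0.0984] x ends [-0.0392  0.0709]
scene 0.81 543 y0,z0,slopes [-0.0023 -0.0143 -0.0834 -0.5499] x ends [-0.0564  0.0006]
top 0.77 585 y0,z0,slopes [ 0.0009 -0.0148 -0.0145 -0.5476] x ends [-0.0544  0.0051]
```

View pics/m7.png

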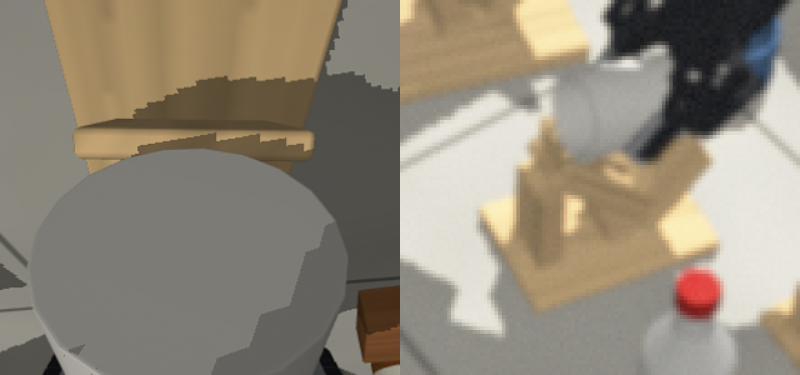

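The last picture shows the beaker (scene half, 610,100) tipped about 29° in the grip after the foot caught the ledge, which is at wrist half (195,140). I'll retreat, tilt the tool to bring the beaker back parallel to the trough, and measure the ledge.

Emit:
{"name": "play_rows", "arguments": {
  "plan": [
    [[0,0,-0.7],[0,0,0],0.2],
    [[0,0,-0.9],[0,0,0],0.2],
    [[0,0,-0.9],[0,0,0],0.2],
    [[0,0,-0.5],[0,-0.6,0],0.2],
    [[0,0,0],[0,-0.9,0],0.2],
    [[0,0,0],[0,-0.9,0],0.2],
    [[0,0,0],[0,-0.9,0],0.2],
    [[0,0,0],[0,0,0],0.2]
  ]
}}

```text
clock: 36.22
position: [0.5292, 0.2709, 0.1696]
tool_rot: [3.141, 1.203, 1.393]
force: [0.3, -0.8, -1.2]
grip_width: 0.0596
finger_force: 58.2
```

```bash
python3 st.py
cat > cupnow.py <<'E'
from h import *
from scipy.optimize import least_squares
import goal
foot,u,yy,zz=goal.foot,goal.u,goal.y,goal.z
P=[];o=bot.observe();R=Ro.from_euler("xyz",o["tool_rot"])
for c in ["scene","top"]:
  f=grab_frame(c);X=cloud(f)
  for r in regions_of("cup",c)[:1]:
    m=cv2.erode(r["mask"].astype(np.uint8),np.ones((3,3)))>0
    q=X[m];q=q[~np.isnan(q).any(1)];t=R.inv().apply(q-o["position"]);k=(abs(t[:,1])<.035)&(abs(t[:,0])<.1)&(abs(t[:,2])<.1);print(c,r["p"],r["box"],k.sum());P.append(q[k])
p=np.vstack(P);c0=o["position"]
def res(v):
    el,ya=v[2],v[3];a=np.array([np.cos(el)*np.cos(ya),np.cos(el)*np.sin(ya),np.sin(el)])
    e1=np.array([-np.sin(ya),np.cos(ya),0]);e2=np.cross(a,e1);d=p-c0
    return np.hypot(d@e1-v[0],d@e2-v[1])-.03
best=min((least_squares(res,[0,0,e,np.radians(-101)],loss="soft_l1",f_scale=.001) for e in (.2,.5,.7,.9)),key=lambda s:s.cost)
el,ya=best.x[2:];a=np.array([np.cos(el)*np.cos(ya),np.cos(el)*np.sin(ya),np.sin(el)]);e1=np.array([-np.sin(ya),np.cos(ya),0]);e2=np.cross(a,e1)
A=c0+best.x[0]*e1+best.x[1]*e2;s=(p-A)@a;b=np.percentile(s,99.5);M=A+b*a;F=M-.11*a
print("el",np.degrees(el),"yaw",np.degrees(ya),"mouth",M,"foot",F,"fit",abs(best.fun).mean(),"smin",s.min()-b)
d=F-foot;print("foot rel seat: along u",d@u,"lat",d@yy,"normal(up)",-d@zz)
print("shift units for foot to seat", (R.inv().apply(foot-F)/.025).round(2))
E
python3 cupnow.py
python3 - <<'E'
import numpy as np,goal
X=np.vstack([np.load(c+".npy").reshape(-1,3) for c in("scene","top")]);X=X[~np.isnan(X).any(1)]
d=X-goal.foot;s=d@goal.u;l=d@goal.y;n=-d@goal.z
for a in np.arange(-.02,.13,.01):
    k=(s>=a)&(s<a+.01)&(abs(l)<.045)&(X[:,2]>.02)
    kk=k&(n<-.0) 
    print(round(a,3),k.sum(),[ (round(n[k&(abs(l)>lo)&(abs(l)<lo+.012)].max(),3) if (k&(abs(l)>lo)&(abs(l)<lo+.012)).any() else None) for lo in (0,.012,.024,.033)])
E
```

```text
36.225 q [-1.1261  1.2366  0.6493  1.1528  0.1748  1.7976 -0.7736] p [0.5292 0.2709 0.1696] F [ 0.2723 -0.8242 -1.1572] w 0.059633261430379746 58.1682913005352
[[ 0.0636  0.9843 -0.1649]
 [ 0.3536 -0.1767 -0.9186]
 [-0.9332  0.0001 -0.3592]]
scene 0.55 [334.3, 139.9, 370.3, 170.5] 588
top 0.74 [164.5, 191.0, 207.0, 215.9] 778
el 37.79370096525313 yaw -99.03693978658245 mouth [0.52656716 0.24669236 0.20608951] foot [0.5402205  0.33253785 0.13867929] fit 0.0018420523987976627 smin -0.10094300826721006
foot rel seat: along u -0.00425988079650258 lat -0.002402719290720714 normal(up) 0.1036721643734207
shift units for foot to seat [1.86 0.05 3.71]
-0.02 5 [None, np.float64(0.024), np.float64(0.015), None]
-0.01 147 [np.float64(0.028), np.float64(0.028), np.float64(0.029), np.float64(0.022)]
0.0 173 [np.float64(0.033), np.float64(0.028), np.float64(0.026), np.float64(-0.018)]
0.01 161 [np.float64(0.033), np.float64(0.029), np.float64(0.022), None]
0.02 142 [np.float64(0.033), np.float64(0.028), np.float64(0.019), None]
0.03 129 [np.float64(0.032), np.float64(0.03), np.float64(0.021), None]
0.04 143 [np.float64(0.034), np.float64(0.029), np.float64(0.019), None]
0.05 223 [np.float64(0.034), np.float64(0.029), np.float64(0.02), None]
0.06 269 [np.float64(0.035), np.float64(0.029), np.float64(0.02), None]
0.07 307 [np.float64(0.032), np.float64(0.028), np.float64(0.019), None]
0.08 403 [np.float64(0.034), np.float64(0.029), np.float64(0.021), None]
0.09 339 [np.float64(0.033), np.float64(0.028), np.float64(0.022), None]
0.1 324 [np.float64(0.033), np.float64(0.031), np.float64(0.022), None]
0.11 55 [np.float64(0.033), np.float64(0.026), np.float64(0.018), np.float64(0.004)]
0.12 0 [None, None, None, None]
```

Emit:
{"name": "play_rows", "arguments": {
  "plan": [
    [[-0.5,0.1,0.3],[0,0,0],0.2],
    [[0.3,0,0.6],[0,0,0],0.2],
    [[0.4,0,0.7],[0,0,0],0.2],
    [[0.4,0,0.7],[0,0,0],0.2],
    [[0.3,0,0.55],[0,0,0],0.2],
    [[0.2,0,0.35],[0,0,0],0.2],
    [[0,0,0],[0,0,0],0.2]
  ]
}}

```text
clock: 37.3
position: [0.5208, 0.2065, 0.1175]
tool_rot: [3.136, 1.201, 1.386]
force: [-0.1, 0.2, -0.5]
grip_width: 0.059
finger_force: 58.2
```

```bash
python3 st.py|head -1; python3 cupnow.py
```

```text
37.3 q [-1.1115  1.2483  0.6364  1.3231  0.1737  1.6119 -0.8154] p [0.5208 0.2065 0.1175] F [-0.0962  0.228  -0.5394] w 0.058993102621558116 58.171451948583126
scene 0.68 [310.0, 161.5, 349.7, 196.4] 620
top 0.59 [198.1, 199.4, 234.8, 221.3] 656
el 38.355435741793414 yaw -98.97819358847008 mouth [0.51784899 0.18199833 0.15327929] foot [0.53131051 0.26720086 0.08502011] fit 0.0018601118948072671 smin -0.10341941137363668
foot rel seat: along u 0.01167222542817241 lat 0.0015476735986849433 normal(up) 0.02025645921964177
shift units for foot to seat [ 0.8  -0.07  0.48]
```

Emit:
{"name": "play_rows", "arguments": {
  "plan": [
    [[0.1,0,0.2],[0,0,0],0.2],
    [[0.1,0,0.2],[0,0,0],0.2],
    [[0.05,0,0.1],[0,0,0],0.2],
    [[0,0,0],[0,0,0],0.2]
  ],
  "newtons": 30
}}

```text
clock: 38.0
position: [0.519, 0.1977, 0.1075]
tool_rot: [3.136, 1.201, 1.386]
force: [-2.9, 1.6, 2.2]
grip_width: 0.0596
finger_force: 58.2
```

Emit:
{"name": "play_rows", "arguments": {
  "plan": [
    [[0.05,0,0.08],[0,0,0],0.2],
    [[0,0,0],[0,0,0],0.2]
  ]
}}

```text
clock: 38.25
position: [0.5187, 0.1975, 0.1064]
tool_rot: [3.134, 1.2, 1.386]
force: [-5.9, 14.9, 13.3]
grip_width: 0.0594
finger_force: 58.2
```

```bash
python3 st.py|head -1; python3 cupnow.py
```

```text
38.25 q [-1.109   1.2562  0.6326  1.3452  0.1719  1.582  -0.8243] p [0.5187 0.1975 0.1064] F [-5.9473 14.8702 13.2635] w 0.0593540960738047 58.17127556540072
scene 0.89 [306.9, 165.0, 344.2, 198.2] 592
top 0.84 [200.0, 198.7, 239.8, 226.1] 688
el 40.04672008366847 yaw -99.10029790452576 mouth [0.51593309 0.17389014 0.14261846] foot [0.52925157 0.25703743 0.07184313] fit 0.0018265073747225525 smin -0.10109380047650937
foot rel seat: along u 0.011145946092837415 lat 0.0015020365008563301 normal(up) 0.0034967373036689613
shift units for foot to seat [ 0.46 -0.06 -0.09]
```

Emit:
{"name": "play_rows", "arguments": {
  "plan": [
    [[0.1,0,-0.05],[0,0,0],0.2],
    [[0.1,0,-0.05],[0,0,0],0.2],
    [[0,0,0],[0,0,0],0.2]
  ]
}}

```text
clock: 38.83
position: [0.5189, 0.2004, 0.103]
tool_rot: [3.136, 1.203, 1.385]
force: [-10.2, 5.7, 14.7]
grip_width: 0.0594
finger_force: 57.0
```

Now I'll release it gently and let the beaker slide onto the ledge.

Emit:
{"name": "play_rows", "arguments": {
  "plan": [
    [[0,0,0],[0,0,0],-0.3],
    [[0,0,0],[0,0,0],-0.5],
    [[0,0,0],[0,0,0],-0.7],
    [[0,0,0],[0,0,0],-1],
    [[0,0,0],[0,0,0],-1],
    [[0,0,0],[0,0,0],-1]
  ]
}}

```text
clock: 39.58
position: [0.5198, 0.2003, 0.1017]
tool_rot: [3.135, 1.2, 1.386]
force: [0.3, 0.3, -0.6]
grip_width: 0.0856
finger_force: 0.0
```

```bash
python3 st.py|head -1; python3 cupnow.py
```

```text
39.575 q [-1.1071  1.2656  0.6301  1.3331  0.168   1.5863 -0.8264] p [0.5198 0.2003 0.1017] F [ 0.2973  0.2766 -0.5871] w 0.0856007377006859 0.0
scene 0.71 [309.1, 167.9, 346.9, 200.4] 635
top 0.97 [200.5, 200.0, 238.7, 223.8] 615
el 41.202715755181806 yaw -100.51144702842555 mouth [0.51377561 0.18091607 0.13589989] foot [0.52887409 0.2622894  0.06344012] fit 0.001844530736632933 smin -0.10342900474716725
foot rel seat: along u 0.0018541423119726704 lat 0.000111625118106144 normal(up) 0.00032413541800839637
shift units for foot to seat [ 0.07 -0.   -0.02]
```

Emit:
{"name": "play_rows", "arguments": {
  "plan": [
    [[-0.15,0,-0.3],[0,0,0],-1],
    [[-0.3,0,-0.5],[0,0,0],-1],
    [[-0.4,0,-0.7],[0,0,0],-1],
    [[-0.4,0,-0.7],[0,0,0],-1],
    [[-0.5,0,-0.8],[0,0,0],-1],
    [[-0.5,0,-0.8],[0,0,0],-1],
    [[-0.8,0,-0.5],[0,0,0],-1],
    [[-0.8,0,-0.5],[0,0,0],-1],
    [[-0.8,0,-0.5],[0,0,0],-1],
    [[0,0,0],[0,0.8,0],-1],
    [[0,0,0],[0,0.8,0],-1],
    [[0,0,0],[0,0.8,0],-1],
    [[0,0,0],[0,0,0],-1]
  ]
}}

```text
clock: 41.4
position: [0.5344, 0.2796, 0.2608]
tool_rot: [3.136, 0.838, 1.386]
force: [-0.7, 0.6, 0.1]
grip_width: 0.0853
finger_force: 0.0
```

```bash
python3 st.py|head -1; cat fit.py | sed 's/^pts=.*/pts={c:best("cup",c,(.53,.212))[1] for c in C};pts={c:v for c,v in pts.items()}/' > fit2.py; python3 fit2.py
python3 - <<'E'
from h import *
for c in ["scene","top"]:
    f=grab_frame(c);X=cloud(f)
    for t in ["lid","pot","bar0","wash_bottle","reagent_bottle","slide_box","mug","brush"]:
        for r in regions_of(t,c)[:7 if t=="bar0" else 1]:
            print(c,t,round(r["p"],2),np.round(r["box"]),np.round(np.nanmedian(X[r["mask"]],0),3))
E
```

```text
41.4 q [-1.1221  0.9489  0.666   1.2474  0.079   1.6681 -0.7221] p [0.5344 0.2796 0.2608] F [-0.669   0.5567  0.1095] w 0.0852520984970842 0.0
scene lid 0.56 [ 91. 261. 146. 310.] [ 0.428 -0.343  0.012]
scene bar0 0.52 [167. 296. 178. 305.] [ 0.544 -0.251  0.02 ]
scene bar0 0.49 [186. 289. 201. 300.] [ 0.562 -0.199  0.019]
scene bar0 0.42 [175. 301. 189. 306.] [ 0.564 -0.236  0.019]
scene wash_bottle 0.83 [333. 220. 364. 278.] [0.709 0.13  0.099]
scene reagent_bottle 0.56 [226. 290. 256. 341.] [ 0.703 -0.155  0.085]
scene slide_box 0.95 [263. 264. 316. 314.] [ 0.682 -0.011  0.035]
scene mug 0.58 [346. 145. 375. 178.] [0.433 0.408 0.024]
scene brush 0.68 [217. 204. 258. 255.] [ 0.434 -0.009  0.018]
top lid 0.57 [393. 231. 448. 281.] [ 0.421 -0.339  0.011]
top pot 0.69 [191. 199. 237. 224.] [0.52  0.215 0.109]
top bar0 0.7 [130. 228. 170. 259.] [0.438 0.411 0.008]
top bar0 0.65 [375. 204. 387. 209.] [ 0.562 -0.234  0.019]
top bar0 0.45 [364. 210. 376. 224.] [ 0.527 -0.205  0.019]
top bar0 0.44 [375. 185. 382. 201.] [ 0.598 -0.228  0.018]
top bar0 0.4 [360. 204. 375. 210.] [ 0.558 -0.195  0.019]
top wash_bottle 0.71 [238. 135. 258. 168.] [0.683 0.138 0.112]
top reagent_bottle 0.78 [340. 143. 364. 173.] [ 0.675 -0.137  0.092]
top slide_box 0.65 [284. 143. 318. 187.] [ 0.67  -0.003  0.035]
top mug 0.64 [130. 228. 168. 262.] [0.438 0.41  0.008]
top brush 0.65 [292. 214. 302. 277.] [ 0.421 -0.003  0.018]
  return _methods._mean(a, axis=axis, dtype=dtype,
  ret = um.true_divide(
Traceback (most recent call last):
  File "fit2.py", line 16, in <module>
    print(c,"flange",circ(fl),np.median(fl,0),"knob",circ(kn),np.median(kn,0),kn[:,2].max())
                                                                              ~~~~~~~~~~~^^
ValueError: zero-size array to reduction operation maximum which has no identity
```

```bash
python3 cupnow.py 2>&1 | sed -n 3,4p
python3 - <<'E'
from h import *
f=grab_frame("top");X=cloud(f)
d=np.hypot(X[...,0]-.5675,X[...,1]+.2085)
m=((d<.066)&(X[...,2]<.05)&(f["pixels"].mean(2)<60)).astype(np.uint8)
n,l,s,c=cv2.connectedComponentsWithStats(m)
for i in range(1,n): print(s[i][4],X[l==i].mean(0).round(3),s[i][:4])
rim=X[(d<.08)&(X[...,2]>.072)&(X[...,2]<.09)];print("pot rim",cv2.minEnclosingCircle(rim[:,:2].astype(np.float32)))
E
```

```text
Traceback (most recent call last):
  File "cupnow.py", line 18, in <module>
107 [ 0.578 -0.231  0.02 ] [375 188  12  21]
48 [ 0.593 -0.256  0.019] [385 189   9  11]
58 [ 0.558 -0.196  0.019] [362 203  13   7]
53 [ 0.544 -0.254  0.02 ] [384 207  10  11]
52 [ 0.529 -0.207  0.02 ] [366 212  12   9]
pot rim ((0.5677310824394226, -0.2094700038433075), 0.06923719495534897)
```

```bash
python3 -c "
from workcell import bot
print(bot.job_done())"
```

```text
the job is handed in; nothing more can be done
None
```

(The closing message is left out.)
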